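# Tip the nuts out of a flip-lid tin

## Task

Take the flip-lid tin of nuts out of its bay in the plywood rack, where only its lid and back can be gripped, and stand it gently on a clear bit of bench. Let go, take it again by its two narrow sides so that nothing holds the lid, and turn it right over, lid facing down, close above the steel tray so that the lid swings open and all five nuts drop into the tray. Then stand the empty tin back upright on the bench on the same end, and leave the other things where they are.

Things in the scene. Friction and masses are not known exactly. Their poses are not given: they have to be found in the camera images.
- tin: Flat bare-steel tin with a flip lid, standing on a short end: 32 mm deep along its x, 58 mm wide along y, 100 mm tall along z, walls 2.5 mm; 0.24 kg full, 0.155 kg empty. Origin: centre of the end it stands on, z up. Its whole +x face is the lid, -x face the plain back, +y and -y faces the two narrow sides. At first in any one rack bay, lid to the rack's front (tin x against rack x), 8 mm above the bench.
- tin_top (a point): Centre of the tin's upper end, 100 mm above its origin; the tin is the tallest thing in the rack (108 mm above the bench). The five nuts lie in the bottom of the tin, in two piles up to 33 mm above its origin. Fingers gripping the tin front to back hold its lid shut; fingers on the two narrow sides leave it free.
- lid (a joint): Opening angle of the lid, rad: 0 shut, 1.9 fully open. No catch, only slight hinge friction (6 mN m): it stays shut while the tin stands upright, starts to fall open, the nuts pushing on it and spilling, once the tin is turned about 25 degrees lid-down from standing, and swings back by itself to some 15 degrees from shut when the tin is stood up again.
- lid_hinge (a point): Middle of the lid's hinge, along the TOP edge of the standing tin's +x face (17 mm on the lid side of the tin's axis, 97 mm above its origin).
- lid_edge (a point): Middle of the lid's free, lower edge, 4 mm above the tin's end when shut; it swings outward. The lid is a steel plate 55 mm wide, 92 mm long, 2.5 mm thick, 35 g; shut, it makes the tin 35 mm deep. A tab 18 mm wide stands 4 mm out from it, 27 mm above the tin's end.
- rack: Plywood rack fixed on the bench, on the left or right, turned up to 0.3 rad: three like bays side by side along its y, centres at -67, 0 and +67 mm. Origin: centre of its underside; -x is its front, towards the robot. Base 96 (x) by 206 (y) by 8 mm. Partitions 5 mm thick, 70 mm deep (x -35 to +35 mm), up to 108 mm above the bench; each bay is 62 mm wide, the tin has 2 mm each side.
- rack_mid (a point): Centre of the rack's middle bay, on its floor, 8 mm above the bench. Low lips, tops 27.5 mm above the bench, run along the front (rack x -30 to -35 mm) and back (x +21 to +26 mm); above the lips the bays are open in front, behind and on top.
- tray: Shallow open dark-steel tray fixed on the bench, 160 mm (x) by 210 mm (y), 40 mm high, walls and floor 4 mm. Origin: centre of its underside, z up. On the other side from the rack, turned up to 0.35 rad. The bench between the two, straight ahead of the robot at 0.42 to 0.52 m, is always clear.
- table: The wooden workbench, its top at height 0.
- nut0: Steel M12 hexagon nut, 19 mm across flats, 10 mm high, about 17 g; origin: centre of one face, z its axis. One of five alike, in the tin at the start.
- nut1: Steel M12 hexagon nut, 19 mm across flats, 10 mm high, about 17 g; origin: centre of one face, z its axis. One of five alike, in the tin at the start.
- nut2: Steel M12 hexagon nut, 19 mm across flats, 10 mm high, about 17 g; origin: centre of one face, z its axis. One of five alike, in the tin at the start.
- nut3: Steel M12 hexagon nut, 19 mm across flats, 10 mm high, about 17 g; origin: centre of one face, z its axis. One of five alike, in the tin at the start.
- nut4: Steel M12 hexagon nut, 19 mm across flats, 10 mm high, about 17 g; origin: centre of one face, z its axis. One of five alike, in the tin at the start.
- cork_block: Bystander in a rack bay: sanding block, cork with a wooden back, 30 x 56 x 70 mm tall. Origin: centre of its underside.
- oil_can: Bystander in a rack bay: grey flat oil can with a black spout, 26 x 50 mm, 84 mm tall. Origin: centre of its underside.
- glue_bottle: Bystander: white wood-glue bottle, 56 mm across, 150 mm tall, standing behind the middle of the bench. Origin: centre of its underside.
- screwdriver: Bystander: screwdriver lying near the robot, right. Origin: its underside.
- offcut: Bystander: wooden offcut 130 x 45 x 28 mm lying near the robot, left. Origin: centre of its underside.
Mind the look-alikes: they are no part of the job. Leave any green or yellow look-alike of the tin alone.

How it is judged (in metres and radians):
On the way, in this order (a step that is already met when the one before it is completed fails the run):
1. the full tin stands upright on the bench, clear of the rack, let go (height (world z) of tin below 0.003 m and angle between tin's own z axis and vertical below 0.12 rad and horizontal distance between tin and rack above 0.09 m and contact force between tin and rack below 0.05 N and linear speed of tin below 0.03 m/s and contact force between the fingers and tin below 0.1 N and distance between each of nut0, nut1, nut2, nut3, nut4 and tin below 0.075 m), for 0.2 s.
2. the tin is held lid-down over the tray (lid face turned at least 40 degrees below level) with its lid hanging open (angle between tin's own x axis and vertical above 2.27 rad and value of joint lid above 0.3 rad and horizontal distance between tin and tray below 0.16 m and height (world z) of tin above 0.04 m and contact force between the fingers and tin above 0.5 N), for 0.1 s.
At the end, for the whole second after the job is handed in: All five nuts lie at rest inside the tray; the empty tin stands upright (within 7 degrees) on its end on the bench, more than 90 mm (centre to centre) from the rack and 100 mm from the tray, at rest and let go. The lid may hang a little ajar (x of nut0 in the frame of tray between -0.08 and 0.08 m and y of nut0 in the frame of tray between -0.105 and 0.105 m and height (world z) of each of nut0, nut1, nut2, nut3, nut4 below 0.045 m and linear speed of each of nut0, nut1, nut2, nut3, nut4, tin below 0.03 m/s and x of nut1 in the frame of tray between -0.08 and 0.08 m and y of nut1 in the frame of tray between -0.105 and 0.105 m and x of nut2 in the frame of tray between -0.08 and 0.08 m and y of nut2 in the frame of tray between -0.105 and 0.105 m and x of nut3 in the frame of tray between -0.08 and 0.08 m and y of nut3 in the frame of tray between -0.105 and 0.105 m and x of nut4 in the frame of tray between -0.08 and 0.08 m and y of nut4 in the frame of tray between -0.105 and 0.105 m and height (world z) of tin below 0.003 m and angle between tin's own z axis and vertical below 0.12 rad and horizontal distance between tin and rack above 0.09 m and contact force between tin and rack below 0.05 N and contact force between the fingers and tin below 0.1 N and horizontal distance between tin and tray above 0.1 m); the robot touches nothing.
It fails at once if something else in the rack (cork block, oil can) is shifted by more than 20 mm (distance of any of cork_block, oil_can from where it was at the start of the episode above 0.02 m).
It fails at once if the glue bottle, screwdriver or offcut is shifted by more than 30 mm (distance of any of glue_bottle, screwdriver, offcut from where it was at the start of the episode above 0.03 m).
It fails at once if the tin is dropped or knocked down on the bench (it strikes it with more than 60 N) (contact force between tin and table above 60 N).
It also fails if it takes over 72 s, if anything falls off the work surface, if the arm or the gripper's body presses on something with over 40 N, if the wrist force passes 120 N, or if a joint passes its speed limit or range.

## Robot

A 6-joint arm with a two-finger parallel gripper is mounted at the origin on the work surface. World frame = base frame: x ahead of the robot, y to its left, z up, the work surface at z = 0. Lengths are in mm, angles in degrees, forces in N, time in s.
With the tool pointing down it reaches from about 300 to 850 mm from the base axis. Payload 4.2 kg.
Tool frame: the origin (TCP) lies at the very end of the fingers, on their centre line; the grasp point (between the pads) lies 19 mm behind it (env.grasp_offset is the distance from the TCP to the grasp point, in mm); z points along the fingers, y is the line along which they close (so a half turn about z gives the same grasp; the last joint's range is limited). The gripper opens to 91 mm and grips with 3 to 60 N. Pads are 32 mm wide; open, the fingers measure 118 mm over their backs; the gripper's body (76 mm by 178 mm) begins 60 mm behind the grasp point.
Start: joints at [62.567, 18.312, 89.639, -0, 72.044, -1.146], TCP at [254.656, 515.551, 213.976] pointing down, gripper open.
Joint ranges: [-177.97, 177.97], [-48.28, 115.42], [12.27, 149.76], [-77.06, 257.06], [2.81, 150.46], [-146.56, 146.56]. Speed limits (degrees/s): [147.25, 147.25, 180, 180, 180, 180].

## Interface

Orientations are given as [roll, pitch, yaw] about the fixed x, y, z axes, in that order (R = Rz(yaw) Ry(pitch) Rx(roll)).
In Python, from workcell import env gives the robot as it stands. The module is installed in compiled form; this text tells all that it offers.
- The arm moves only by the tool send_rows, never from a script. Its argument "motion" is a list of rows, each an object of numbers: "tx", "ty", "tz": the shift along the tool's x, y, z in units of 500 mm (1.0 is 500 mm); "rx", "ry", "rz": the turn, a rotation vector about the tool's x, y, z in units of 30 degrees (1.0 is 30 degrees); "gripper": the closure, from -1 (fully open) to 1 (shut). In form: [{"tx": .., "ty": .., "tz": .., "rx": .., "ry": .., "rz": .., "gripper": ..}, ...]. A call has 1 to 12 rows; each row shifts and turns the commanded pose from where the row before left it, along the tool's axes as they then stand; what a row does not reach is not made up. A row lasts 1/8 s, in which the tool goes at most 62.5 mm and 10.7 degrees, less where a joint would pass 70% of its speed; a pose out of reach is approached as far as the arm can. A call with a number of a shift or a turn outside -1 to 1 is refused whole. A call with a gripper value outside its range is refused whole. The fingers move at their own pace and stop on an object; "grip_force" is the grip in N (left out, the last holds). Time passes only in rows, so rows that do not move let the fingers close. It gives the time, the measured TCP pose, the force, the opening and the grip force at its end, in the units of the state.
- env.state(): the state, without advancing time (a new reading comes with each control period).
- env.grab_frame(name): name is "scene" or "side" or "wrist"; returns a dict with "frame" (420x560x3 uint8, red, green, blue), "vertical_fov" (degrees; the focal length in pixels is half the picture's height over the tangent of half this angle, whatever the lens; pixels are square), "cx", "cy" (the principal point, pixels), "rvec" (rotation vector, rad) and "tvec" (3), from world to camera coordinates, as OpenCV has them; the wrist camera has in their place "T_tool_cam" (4x4, takes a point from camera to tool coordinates, whose origin is the TCP and whose axes are the flange's). Camera axes: x right, y down, z forward; pixel columns grow to the right and rows downward; lengths in mm; the calibration is good to about 2 mm. A picture is of the moment at which its call begins: read the wrist's pose just before it. There is no depth.
- env.job_done(): hands the job in; it is judged then, once.
The state is a dict: "time_s": time; "qpos": joint angles; "qvel": joint speeds; "effort": joint torques, N m; "ee_pos": TCP position; "ee_rot": TCP orientation; "force": force on the tool from outside, world axes, zero at the start; "torque": the same for the moment, N m; "gripper_width": finger opening in mm; "gripper_force": force on a finger pad.
Only numpy, scipy, OpenCV 4.12 (cv2) and the standard library are available. Lean on these libraries where they do the work, as an engineer would, in place of code of your own. Each camera call takes 0.05 s, during which the arm holds its last target. There are 200 camera calls.

## Working session

There is one attempt and no reset: what is moved stays moved. The work goes in short steps, Python scripts to look and compute and a tool call to move; the robot and the scene stay as the last step left them, time stands still between calls to the robot, and variables do not carry over. Pictures are saved under pics/ and viewed, at most 11 in all, crops included, and the job is handed in when it is done.

Besides the shell and the picture viewer there is one more tool, called after "Emit:" as name(argument=value, ...) on one line, values as JSON. send_rows: Moves the arm, as the interface text tells. Shifts and turns lie within -1 to 1; 1 stands for 500 mm of shift or 30 degrees of turn. Its arguments: {"type":"object","properties":{"motion":{"type":"array"},"grip_force":{"type":"number"}},"required":["motion"]}

```bash
mkdir -p pics; cat > h.py <<'E'
import numpy as np, cv2
from workcell import env
from scipy.spatial.transform import Rotation as R
def grab(n,fn=None):
    s=env.state(); f=env.grab_frame(n)
    if fn: cv2.imwrite('pics/'+fn,cv2.cvtColor(f['frame'],cv2.COLOR_RGB2BGR))
    return f,s
def cam(f,s=None):
    F=f['frame'].shape[0]/2/np.tan(np.radians(f['vertical_fov']/2))
    K=np.array([[F,0,f['cx']],[0,F,f['cy']],[0,0,1.]])
    if 'rvec' in f:
        Rm=cv2.Rodrigues(np.array(f['rvec'],float))[0]; t=np.array(f['tvec'],float).ravel()
    else:
        T=np.eye(4);T[:3,:3]=R.from_euler('xyz',s['ee_rot'],degrees=True).as_matrix();T[:3,3]=s['ee_pos']
        M=np.linalg.inv(T@np.array(f['T_tool_cam'])); Rm=M[:3,:3];t=M[:3,3]
    return K,Rm,t
def onz(c,u,v,z):
    K,Rm,t=c; d=Rm.T@np.linalg.inv(K)@[u,v,1.]; o=-Rm.T@t
    return o+d*(z-o[2])/d[2]
def proj(c,P):
    K,Rm,t=c; p=(np.atleast_2d(P)@Rm.T+t)@K.T; return p[:,:2]/p[:,2:]
E
python3 - <<'E'
from h import *
ims=[]
import pickle
for n in ['scene','side','wrist']:
    f,s=grab(n,n+'0.png'); pickle.dump((f,s),open(n+'0.pkl','wb'))
    print(n,{k:v for k,v in f.items() if k!='frame'})
print(env.state())
E
```

```text
scene {'vertical_fov': 44.62169927602277, 'cx': 286.2837246849169, 'cy': 213.93963214855958, 'rvec': array([ 0.7922952 ,  2.55648903, -1.15295737]), 'tvec': array([ 434.16606352, -108.41229059, 1461.69982879])}
side {'vertical_fov': 45.90930762187732, 'cx': 271.477903420641, 'cy': 202.55563108774643, 'rvec': array([ 2.11628038, -0.11015686,  0.07506683]), 'tvec': array([-507.37499846,   96.99029328, 1058.63970292])}
wrist {'vertical_fov': 58.193220482854905, 'cx': 284.48173793616934, 'cy': 208.62539472634205, 'T_tool_cam': array([[-4.32439060e-04, -9.69980216e-01, -2.43183456e-01,
         6.78985058e+01],
       [ 9.99999895e-01, -3.83248617e-04, -2.49587039e-04,
         9.47374097e-01],
       [ 1.48894767e-04, -2.43183538e-01,  9.69980281e-01,
        -1.70173453e+02],
       [ 0.00000000e+00,  0.00000000e+00,  0.00000000e+00,
         1.00000000e+00]])}
{'time_s': 0.15, 'qpos': array([ 6.25655143e+01,  1.83420601e+01,  8.96904996e+01,  9.69503113e-04,
        7.20444311e+01, -1.14724889e+00]), 'qvel': array([-0.05738405, -0.11404618, -0.26281501,  0.01852959, -0.03677827,
        0.00256201]), 'effort': array([-3.08697145e-04, -4.12775803e+01, -2.32153219e+01,  7.27836625e-02,
        4.33899870e-02, -8.53270103e-05]), 'ee_pos': array([254.47956077, 515.19034478, 213.32410752]), 'ee_rot': array([-1.79923043e+02, -2.46320235e-03,  1.53712462e+02]), 'force': array([-0.2805592 ,  0.28000041,  1.07192045]), 'torque': array([-0.04992402,  0.01260993,  0.04299402]), 'gripper_force': 0.0, 'gripper_width': 91.34727024546629}
```

View pics/scene0.png

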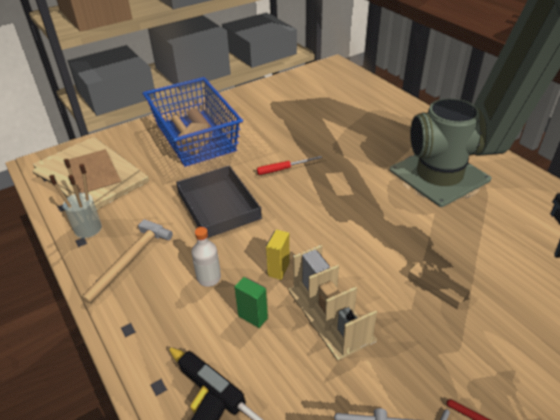

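View pics/wrist0.png

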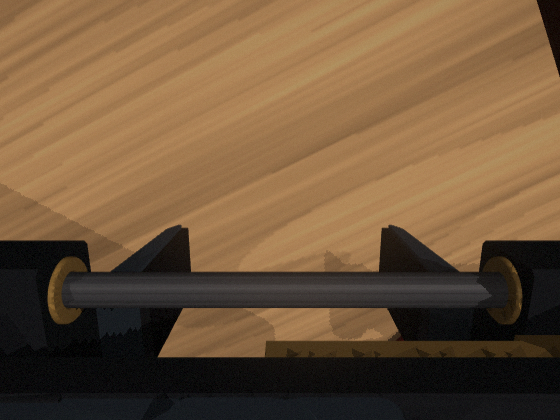

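The scene picture, taken from beyond the bench, shows the rack at about (330,305) with a grey tin in the bay at (315,268). The tray is at (218,200), the bottle at (205,260), and the yellow and green look-alikes at (278,254) and (251,302). I'll enlarge this.

```bash
python3 - <<'E'
import cv2
a=cv2.imread('pics/scene0.png')[225:365,255:395]
cv2.imwrite('pics/c1.png',cv2.resize(a,None,fx=4.2,fy=4.2,interpolation=cv2.INTER_CUBIC))
a=cv2.imread('pics/side0.png')
cv2.imwrite('pics/s1.png',a)
from h import *
import pickle
f,s=pickle.load(open('scene0.pkl','rb'));c=cam(f)
for n,u,v,z in [('trayc1',177,196,40),('c2',226,169,40),('c3',260,211,40),('c4',214,234,40),('yellow base',276,275,0),('green',250,322,0),('bottle',207,282,0),('tin top',315,258,108)]: print(n,onz(c,u,v,z).round())
E
```

```text
trayc1 [ 668. -301.   40.]
c2 [ 504. -330.   40.]
c3 [ 520. -124.   40.]
c4 [ 656. -117.   40.]
yellow base [586.  49.   0.]
green [705. 129.   0.]
bottle [728. -24.   0.]
tin top [542. 138. 108.]
```

View pics/c1.png

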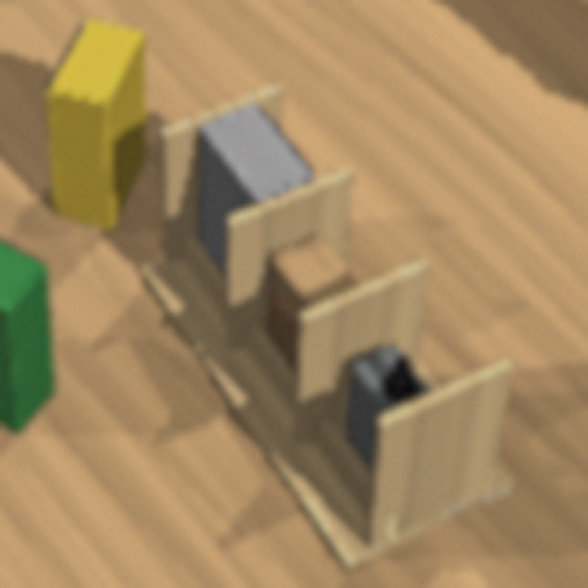

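View pics/s1.png

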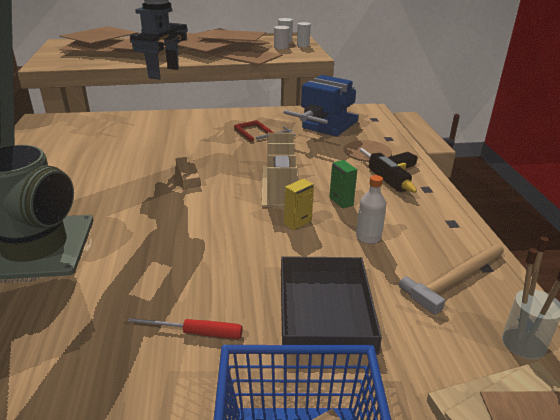

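```bash
cat >> h.py <<'E'
import json
def log():
    s=env.state()
    open('log.jsonl','a').write(json.dumps([list(map(float,s['qpos'])),list(map(float,s['ee_pos'])),list(map(float,s['ee_rot']))])+'\n')
    print(s['time_s'],'q',np.round(s['qpos'],1),'p',np.round(s['ee_pos'],1),'r',np.round(s['ee_rot'],1),'F',np.round(s['force'],1),'w',round(s['gripper_width'],1),round(s['gripper_force'],1))
    return s
def plan(p,yaw,s=None):
    "tool-frame shift/turn (units) from current measured pose to pointing-down pose"
    s=s or env.state()
    A=R.from_euler('xyz',s['ee_rot'],degrees=True); B=R.from_euler('xyz',[180,0,yaw],degrees=True)
    print('shift units',(A.inv().apply(np.array(p)-s['ee_pos'])/500).round(4),'turn units',((A.inv()*B).as_rotvec(degrees=True)/30).round(3))
E
python3 - <<'E'
from h import *
import pickle
from scipy.optimize import least_squares
f,s=pickle.load(open('scene0.pkl','rb'));c=cam(f)
px=np.array([[165,130],[283,90],[230,215],[352,170],[302,312],[427,264],[380,412],[512,365]])/4.2+[255,225]
L=[]
for y in [-100.5,-33.5,33.5,100.5]: L+= [[35,y,108],[-35,y,108]]
L=np.array(L,float)
def W(q,L): 
    a=q[2];return np.c_[q[0]+L[:,0]*np.cos(a)-L[:,1]*np.sin(a),q[1]+L[:,0]*np.sin(a)+L[:,1]*np.cos(a),L[:,2]]
r=least_squares(lambda q:(proj(c,W(q,L))-px).ravel(),[520,200,0])
print(r.x,r.fun.reshape(-1,2).round(1).tolist())
q=r.x
print('bay-',W(q,np.array([[0,-67.,8]])))
# tin top corners in crop: (200,128),(258,105),(313,172),(262,200)
for u,v in [(200,128),(250,105),(313,172),(265,200)]:
    P=onz(c,255+u/4.2,225+v/4.2,108)-[q[0],q[1],0]; a=-q[2]
    print([P[0]*np.cos(a)-P[1]*np.sin(a),P[0]*np.sin(a)+P[1]*np.cos(a)])
log()
E
```

```text
[ 5.51569303e+02  2.11982713e+02 -1.14400133e-01] [[-0.0, 0.1], [0.3, -1.5], [0.1, 0.9], [0.3, -0.5], [-0.2, 0.7], [0.3, -1.0], [-0.2, 2.0], [-0.5, -1.1]]
bay- [[543.92120224 145.42066221   8.        ]]
[np.float64(18.658418105070233), np.float64(-93.4663575154717)]
[np.float64(-11.662726419937567), np.float64(-95.5348362606477)]
[np.float64(-16.07852378206824), np.float64(-40.682408978854006)]
[np.float64(14.107343567535743), np.float64(-35.95336671779519)]
0.15 q [62.6 18.3 89.7  0.  72.  -1.1] p [254.5 515.2 213.3] r [-179.9   -0.   153.7] F [-0.3  0.3  1.1] w 91.3 0.0
```

```bash
python3 -c "
from h import *
plan([545,145,213],83.45)"
```

```text
shift units [-0.8488 -0.4065  0.0012] turn units [-2.000e-03  2.000e-03  2.342e+00]
```

Emit:
send_rows(motion=[{"tx": -0.0943,"ty": -0.0452},{"tx": -0.0943,"ty": -0.0452},{"tx": -0.0943,"ty": -0.0452},{"tx": -0.0943,"ty": -0.0452},{"tx": -0.0943,"ty": -0.0452},{"tx": -0.0943,"ty": -0.0452},{"tx": -0.0943,"ty": -0.0452},{"tx": -0.0943,"ty": -0.0452},{"tx": -0.0943,"ty": -0.0452},{"rz": 0.335},{"rz": 0.335},{"rz": 0.335}])

```text
invalid input at $.motion[0]: expected keys tx, ty, tz, rx, ry, rz, gripper
```

Emit:
send_rows(motion=[{"rz": 0.335},{"rz": 0.335},{"rz": 0.335},{"rz": 0.335},{"rz": 0},{"rz": 0}])

```text
invalid input at $.motion[0]: expected keys tx, ty, tz, rx, ry, rz, gripper
```

```bash
python3 - <<'E'
from h import *
s=log(); f,s=grab('wrist','w1.png'); c=cam(f,s)
# predicted tin top corners
a=-0.1144
for x in(-19,16):
  for y in(-29,29):
    P=np.array([543.9,145.4,108])+[ (x+1.5)*np.cos(a)-y*np.sin(a),(x+1.5)*np.sin(a)+y*np.cos(a),0]
    print(x,y,proj(c,P).round())
plan([545,145,213],83.45)
E
```

```text
0.15 q [62.6 18.3 89.7  0.  72.  -1.1] p [254.5 515.2 213.3] r [-179.9   -0.   153.7] F [-0.3  0.3  1.1] w 91.3 0.0
-19 -29 [[ 52. 603.]]
-19 29 [[103. 589.]]
16 -29 [[ 68. 626.]]
16 29 [[119. 613.]]
shift units [-0.8489 -0.4067  0.0013] turn units [-2.000e-03  1.000e-03  2.342e+00]
```

View pics/w1.png

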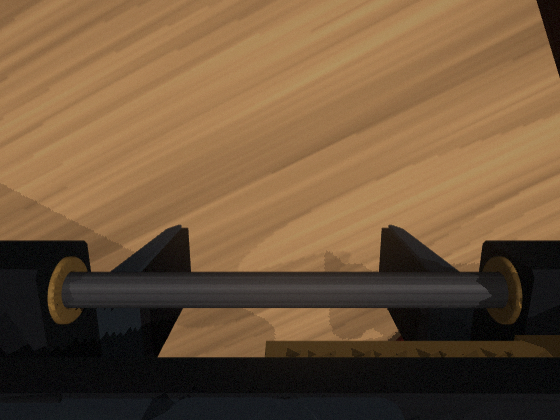

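All seven keys are required in each row, and the arm hasn't moved, so this is the same view as before.

Emit:
send_rows(motion=[{"tx": -0.0943,"ty": -0.0452,"tz": 0,"rx": 0,"ry": 0,"rz": 0,"gripper": -1},{"tx": -0.0943,"ty": -0.0452,"tz": 0,"rx": 0,"ry": 0,"rz": 0,"gripper": -1},{"tx": -0.0943,"ty": -0.0452,"tz": 0,"rx": 0,"ry": 0,"rz": 0,"gripper": -1},{"tx": -0.0943,"ty": -0.0452,"tz": 0,"rx": 0,"ry": 0,"rz": 0,"gripper": -1},{"tx": -0.0943,"ty": -0.0452,"tz": 0,"rx": 0,"ry": 0,"rz": 0,"gripper": -1},{"tx": -0.0943,"ty": -0.0452,"tz": 0,"rx": 0,"ry": 0,"rz": 0,"gripper": -1},{"tx": -0.0943,"ty": -0.0452,"tz": 0,"rx": 0,"ry": 0,"rz": 0,"gripper": -1},{"tx": -0.0943,"ty": -0.0452,"tz": 0,"rx": 0,"ry": 0,"rz": 0,"gripper": -1},{"tx": -0.0943,"ty": -0.0452,"tz": 0,"rx": 0,"ry": 0,"rz": 0,"gripper": -1},{"tx": 0,"ty": 0,"tz": 0,"rx": 0,"ry": 0,"rz": 0.335,"gripper": -1},{"tx": 0,"ty": 0,"tz": 0,"rx": 0,"ry": 0,"rz": 0.335,"gripper": -1},{"tx": 0,"ty": 0,"tz": 0,"rx": 0,"ry": 0,"rz": 0.335,"gripper": -1}])

```text
time_s: 1.7
ee_pos: [545.0, 144.9, 213.6]
ee_rot: [-180.0, -0.0, 123.2]
force: [0.4, 0.4, -0.7]
gripper_width: 91.2
gripper_force: 0.0
```

Emit:
send_rows(motion=[{"tx": 0,"ty": 0,"tz": 0,"rx": 0,"ry": 0,"rz": 0.335,"gripper": -1},{"tx": 0,"ty": 0,"tz": 0,"rx": 0,"ry": 0,"rz": 0.335,"gripper": -1},{"tx": 0,"ty": 0,"tz": 0,"rx": 0,"ry": 0,"rz": 0.335,"gripper": -1},{"tx": 0,"ty": 0,"tz": 0,"rx": 0,"ry": 0,"rz": 0.335,"gripper": -1},{"tx": 0,"ty": 0,"tz": 0,"rx": 0,"ry": 0,"rz": 0,"gripper": -1},{"tx": 0,"ty": 0,"tz": 0,"rx": 0,"ry": 0,"rz": 0,"gripper": -1}])

```text
time_s: 2.45
ee_pos: [545.0, 145.2, 213.8]
ee_rot: [-180.0, 0.0, 83.5]
force: [-0.9, -0.8, -1.0]
gripper_width: 91.4
gripper_force: 0.0
```

```bash
python3 - <<'E'
from h import *
s=log(); f,s=grab('wrist','w2.png'); c=cam(f,s)
import pickle; pickle.dump((f,s),open('w2.pkl','wb'))
a=-0.1144
for x in(-19,16):
  for y in(-29,29):
    P=np.array([543.9,145.4,108])+[ (x+1.5)*np.cos(a)-y*np.sin(a),(x+1.5)*np.sin(a)+y*np.cos(a),0]
    print(x,y,proj(c,P).round())
plan([545,145,213],83.45)
E
```

```text
2.45 q [13.8 17.3 91.1  0.  71.6 20.2] p [545.  145.2 213.8] r [-180.     0.    83.5] F [-0.9 -0.8 -1. ] w 91.4 0.0
-19 -29 [[260. 245.]]
-19 29 [[259. 170.]]
16 -29 [[305. 245.]]
16 29 [[306. 170.]]
shift units [-0.0005  0.0001  0.0018] turn units [-0.    -0.     0.001]
```

View pics/w2.png

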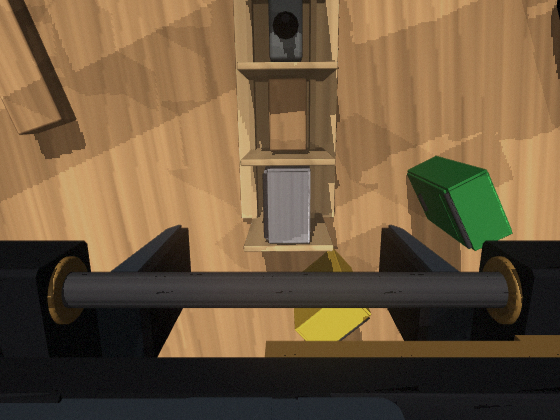

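The wrist view shows the tin top at u 265–310, v 170–244. It is centred between the fingers, with square partitions on either side, and it agrees with the scene estimate to about 2 mm. I'll descend and grip front to back.

Emit:
send_rows(grip_force=25, motion=[{"tx": 0,"ty": 0.002,"tz": 0.062,"rx": 0,"ry": 0,"rz": 0,"gripper": -1},{"tx": 0,"ty": 0,"tz": 0.062,"rx": 0,"ry": 0,"rz": 0,"gripper": -1},{"tx": 0,"ty": 0,"tz": 0.062,"rx": 0,"ry": 0,"rz": 0,"gripper": -1},{"tx": 0,"ty": 0,"tz": 0.062,"rx": 0,"ry": 0,"rz": 0,"gripper": -1},{"tx": 0,"ty": 0,"tz": 0.06,"rx": 0,"ry": 0,"rz": 0,"gripper": -1},{"tx": 0,"ty": 0,"tz": 0,"rx": 0,"ry": 0,"rz": 0,"gripper": 1},{"tx": 0,"ty": 0,"tz": 0,"rx": 0,"ry": 0,"rz": 0,"gripper": 1},{"tx": 0,"ty": 0,"tz": 0,"rx": 0,"ry": 0,"rz": 0,"gripper": 1},{"tx": 0,"ty": 0,"tz": 0,"rx": 0,"ry": 0,"rz": 0,"gripper": 1},{"tx": 0,"ty": 0,"tz": 0,"rx": 0,"ry": 0,"rz": 0,"gripper": 1},{"tx": 0,"ty": 0,"tz": 0,"rx": 0,"ry": 0,"rz": 0,"gripper": 1},{"tx": 0,"ty": 0,"tz": 0,"rx": 0,"ry": 0,"rz": 0,"gripper": 1}])

```text
time_s: 4.0
ee_pos: [546.2, 145.2, 60.2]
ee_rot: [180.0, -0.0, 83.4]
force: [-0.1, 0.8, 2.0]
gripper_width: 34.4
gripper_force: 25.0
```

```bash
python3 -c "
from h import *
log()"
```

```text
4.0 q [ 13.7  25.4 103.    0.   51.5  20.3] p [546.2 145.2  60.2] r [180.   -0.   83.4] F [-0.1  0.8  2. ] w 34.4 25.0
```

Emit:
send_rows(motion=[{"tx": 0,"ty": 0,"tz": -0.046,"rx": 0,"ry": 0,"rz": 0,"gripper": 1},{"tx": 0,"ty": 0,"tz": -0.046,"rx": 0,"ry": 0,"rz": 0,"gripper": 1},{"tx": 0,"ty": 0,"tz": -0.046,"rx": 0,"ry": 0,"rz": 0,"gripper": 1},{"tx": 0,"ty": 0,"tz": -0.046,"rx": 0,"ry": 0,"rz": 0,"gripper": 1},{"tx": 0,"ty": 0,"tz": -0.046,"rx": 0,"ry": 0,"rz": 0,"gripper": 1},{"tx": 0,"ty": 0,"tz": -0.01,"rx": 0,"ry": 0,"rz": 0,"gripper": 1},{"tx": -0.06,"ty": -0.026,"tz": 0,"rx": 0,"ry": 0,"rz": 0,"gripper": 1},{"tx": -0.06,"ty": -0.026,"tz": 0,"rx": 0,"ry": 0,"rz": 0,"gripper": 1},{"tx": -0.06,"ty": -0.026,"tz": 0,"rx": 0,"ry": 0,"rz": 0,"gripper": 1},{"tx": -0.06,"ty": -0.026,"tz": 0,"rx": 0,"ry": 0,"rz": 0,"gripper": 1},{"tx": -0.06,"ty": -0.026,"tz": 0,"rx": 0,"ry": 0,"rz": 0,"gripper": 1},{"tx": 0,"ty": 0,"tz": 0,"rx": 0,"ry": 0,"rz": 0,"gripper": 1}])

```text
time_s: 5.5
ee_pos: [462.1, 2.4, 178.8]
ee_rot: [-179.8, 0.0, 83.2]
force: [0.5, 0.6, -1.6]
gripper_width: 34.2
gripper_force: 25.0
```

```bash
python3 - <<'E'
from h import *
log(); plan([466,-5,60],83.45)
D=[json.loads(l) for l in open('log.jsonl')]
from scipy.optimize import least_squares
U={tuple(np.round(d[1],0)):d for d in D}.values()
A=[];b=[]
for q,p,r in U:
    j1,j2,j3=np.radians(q[:3]); pr=p[0]*np.cos(j1)+p[1]*np.sin(j1); print('lat',-p[0]*np.sin(j1)+p[1]*np.cos(j1))
    # r=r0+a2 s2+e c23 + a3 s23 ; z=h+a2 c2 - e s23 + a3 c23
    c,s=np.cos(j2+j3),np.sin(j2+j3)
    A+=[[np.sin(j2),s,0,0],[np.cos(j2),c,1,0]];b+=[pr,p[2]]
A=np.array(A)[:,:3]
x,res,_,sv=np.linalg.lstsq(A,np.array(b),rcond=None);print(x,(A@x-b).round(1),sv)
E
```

```text
5.5 q [ -1.1   9.9 106.7  -0.   63.6   5.7] p [462.1   2.4 178.8] r [-179.8    0.    83.2] F [ 0.5  0.6 -1.6] w 34.2 25.0
shift units [-0.0136  0.0102  0.2376] turn units [-0.006  0.001 -0.008]
lat 11.505403116872571
lat 11.524578563158485
lat 11.503625755101467
lat 11.415028333030861
[ 573.78862949  410.8978423  -203.4079187 ] [-3.2  0.7 -3.1  0.6  3.  -0.8  3.8 -0.5] [2.89272283 1.90018645 0.14644485]
```

Emit:
send_rows(motion=[{"tx": 0,"ty": 0,"tz": 0.06,"rx": 0,"ry": 0,"rz": 0,"gripper": 1},{"tx": 0,"ty": 0,"tz": 0.06,"rx": 0,"ry": 0,"rz": 0,"gripper": 1},{"tx": 0,"ty": 0,"tz": 0.06,"rx": 0,"ry": 0,"rz": 0,"gripper": 1},{"tx": 0,"ty": 0,"tz": 0.03,"rx": 0,"ry": 0,"rz": 0,"gripper": 1},{"tx": 0,"ty": 0,"tz": 0.02,"rx": 0,"ry": 0,"rz": 0,"gripper": 1},{"tx": 0,"ty": 0,"tz": 0.012,"rx": 0,"ry": 0,"rz": 0,"gripper": 1},{"tx": 0,"ty": 0,"tz": 0.005,"rx": 0,"ry": 0,"rz": 0,"gripper": 1},{"tx": 0,"ty": 0,"tz": 0.004,"rx": 0,"ry": 0,"rz": 0,"gripper": 1},{"tx": 0,"ty": 0,"tz": 0,"rx": 0,"ry": 0,"rz": 0,"gripper": 1},{"tx": 0,"ty": 0,"tz": 0,"rx": 0,"ry": 0,"rz": 0,"gripper": 1}])

```text
time_s: 6.75
ee_pos: [464.3, 3.6, 54.7]
ee_rot: [180.0, -0.0, 83.4]
force: [-0.0, -0.1, -2.3]
gripper_width: 34.2
gripper_force: 25.0
```

```bash
python3 -c "
from h import *
log()"
```

```text
6.75 q [ -1.   18.3 116.5   0.   45.1   5.7] p [464.3   3.6  54.7] r [180.   -0.   83.4] F [-0.  -0.1 -2.3] w 34.2 25.0
```

Emit:
send_rows(motion=[{"tx": 0,"ty": 0,"tz": 0.002,"rx": 0,"ry": 0,"rz": 0,"gripper": 1},{"tx": 0,"ty": 0,"tz": 0.002,"rx": 0,"ry": 0,"rz": 0,"gripper": 1},{"tx": 0,"ty": 0,"tz": 0.001,"rx": 0,"ry": 0,"rz": 0,"gripper": 1},{"tx": 0,"ty": 0,"tz": 0,"rx": 0,"ry": 0,"rz": 0,"gripper": 1},{"tx": 0,"ty": 0,"tz": 0,"rx": 0,"ry": 0,"rz": 0,"gripper": 1}])

```text
time_s: 7.38
ee_pos: [464.1, 3.7, 52.2]
ee_rot: [180.0, -0.0, 83.4]
force: [-0.6, 1.1, 2.2]
gripper_width: 34.3
gripper_force: 25.0
```

```bash
python3 -c "
from h import *
log()"
```

```text
7.375 q [ -1.   18.5 116.7   0.   44.8   5.7] p [464.1   3.7  52.2] r [180.   -0.   83.4] F [-0.6  1.1  2.2] w 34.3 25.0
```

Emit:
send_rows(motion=[{"tx": 0,"ty": 0,"tz": 0,"rx": 0,"ry": 0,"rz": 0,"gripper": -1},{"tx": 0,"ty": 0,"tz": 0,"rx": 0,"ry": 0,"rz": 0,"gripper": -1},{"tx": 0,"ty": 0,"tz": 0,"rx": 0,"ry": 0,"rz": 0,"gripper": -1},{"tx": 0,"ty": 0,"tz": 0,"rx": 0,"ry": 0,"rz": 0,"gripper": -1},{"tx": 0,"ty": 0,"tz": 0,"rx": 0,"ry": 0,"rz": 0,"gripper": -1},{"tx": 0,"ty": 0,"tz": 0,"rx": 0,"ry": 0,"rz": 0,"gripper": -1},{"tx": 0,"ty": 0,"tz": -0.06,"rx": 0,"ry": 0,"rz": 0,"gripper": -1},{"tx": 0,"ty": 0,"tz": -0.06,"rx": 0,"ry": 0,"rz": 0,"gripper": -1},{"tx": 0,"ty": 0,"tz": -0.06,"rx": 0,"ry": 0,"rz": 0,"gripper": -1},{"tx": 0,"ty": 0,"tz": -0.06,"rx": 0,"ry": 0,"rz": 0,"gripper": -1},{"tx": 0,"ty": 0,"tz": -0.06,"rx": 0,"ry": 0,"rz": 0,"gripper": -1},{"tx": 0,"ty": 0,"tz": -0.02,"rx": 0,"ry": 0,"rz": 0,"gripper": -1}])

```text
time_s: 8.88
ee_pos: [464.9, 3.7, 213.5]
ee_rot: [179.8, -0.0, 83.4]
force: [-0.6, -0.2, -0.4]
gripper_width: 91.1
gripper_force: 0.0
```

```bash
python3 -c "
from h import *
log();f,s=grab('side','s2.png')
cv2.imwrite('pics/s2c.png',cv2.resize(cv2.imread('pics/s2.png')[130:400,90:390],None,fx=2,fy=2))"
```

```text
8.875 q [ -1.    8.3 103.3   0.   68.2   5.7] p [464.9   3.7 213.5] r [179.8  -0.   83.4] F [-0.6 -0.2 -0.4] w 91.1 0.0
```

View pics/s2c.png

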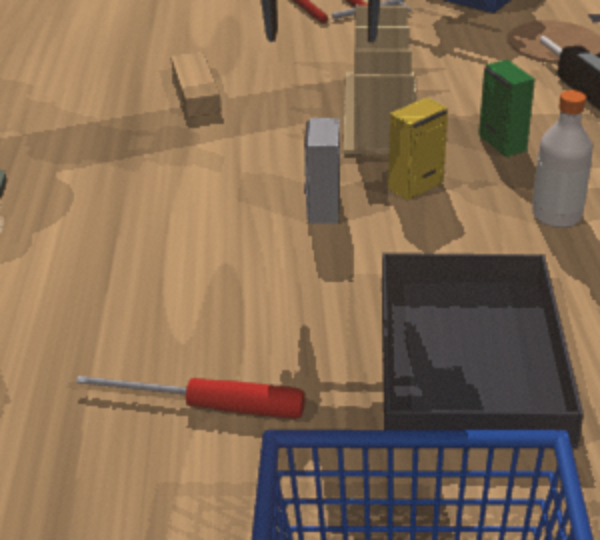

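The tin stands upright and free at crop (323,170). The tray is clear, and the basket sits just beyond it on the right. Next I'll turn the tool 90° and probe the tilt.

Emit:
send_rows(motion=[{"tx": 0,"ty": 0,"tz": 0,"rx": 0,"ry": 0,"rz": 0.3333,"gripper": -1},{"tx": 0,"ty": 0,"tz": 0,"rx": 0,"ry": 0,"rz": 0.3333,"gripper": -1},{"tx": 0,"ty": 0,"tz": 0,"rx": 0,"ry": 0,"rz": 0.3333,"gripper": -1},{"tx": 0,"ty": 0,"tz": 0,"rx": 0,"ry": 0,"rz": 0.3333,"gripper": -1},{"tx": 0,"ty": 0,"tz": 0,"rx": 0,"ry": 0,"rz": 0.3333,"gripper": -1},{"tx": 0,"ty": 0,"tz": 0,"rx": 0,"ry": 0,"rz": 0.3333,"gripper": -1},{"tx": 0,"ty": 0,"tz": 0,"rx": 0,"ry": 0,"rz": 0.3333,"gripper": -1},{"tx": 0,"ty": 0,"tz": 0,"rx": 0,"ry": 0,"rz": 0.3333,"gripper": -1},{"tx": 0,"ty": 0,"tz": 0,"rx": 0,"ry": 0,"rz": 0.3333,"gripper": -1},{"tx": 0,"ty": 0,"tz": 0,"rx": 0,"ry": 0.33,"rz": 0,"gripper": -1},{"tx": 0,"ty": 0,"tz": 0,"rx": 0,"ry": 0.33,"rz": 0,"gripper": -1},{"tx": 0,"ty": 0,"tz": 0,"rx": 0,"ry": 0.33,"rz": 0,"gripper": -1}])

```text
time_s: 10.42
ee_pos: [463.5, 3.7, 211.1]
ee_rot: [-180.0, -29.9, -6.6]
force: [0.6, -0.3, 0.2]
gripper_width: 91.1
gripper_force: 0.0
```

```bash
python3 - <<'E'
from h import *
log()
D=[json.loads(l) for l in open('log.jsonl')]
from scipy.optimize import least_squares
def fk(x,q):
    r0,h,a2,e,a3,L=x[:6]; j=np.radians(q)
    A=R.from_euler('z',j[0]); B=A*R.from_euler('y',j[1]); C=B*R.from_euler('y',j[2])
    T=C*R.from_euler('z',j[3])*R.from_euler('y',j[4])*R.from_euler('z',j[5]+np.pi/2)
    return A.apply([r0,11.5,h])+B.apply([0,0,a2])+C.apply([e,0,a3])+T.apply([0,0,L]),T
r=least_squares(lambda x:np.concatenate([fk(x,q)[0]-p for q,p,_ in D]+[(x[[0,3]]-[0,0])*0.01]),[0,300,450,0,410,300])
print(r.x.round(1),np.abs(r.fun).max())
for q,p,ro in D[-1:]: print(fk(r.x,q)[1].as_euler('xyz',degrees=True),ro)
np.save('kin.npy',r.x)
E
```

```text
10.425 q [  2.2  -5.1 124.7  -8.5  31.1 104.9] p [463.5   3.7 211.1] r [-180.   -29.9   -6.6] F [ 0.6 -0.3  0.2] w 91.1 0.0
[ -0.  140.3 591.8  25.2 417.  335.7] 0.25190760138113044
[-179.96900638  -29.92727495   -6.62754522] [-179.96900638313616, -29.927274952047245, -6.627545219716554]
```

```bash
cat >> h.py <<'E'
from scipy.optimize import least_squares
X=np.load('kin.npy')
LO=np.array([-177.97,-48.28,12.27,-77.06,2.81,-146.56])+1;HI=np.array([177.97,115.42,149.76,257.06,150.46,146.56])-1
def fk(x,q):
    r0,h,a2,e,a3,L=x[:6]; j=np.radians(q)
    A=R.from_euler('z',j[0]); B=A*R.from_euler('y',j[1]); C=B*R.from_euler('y',j[2])
    T=C*R.from_euler('z',j[3])*R.from_euler('y',j[4])*R.from_euler('z',j[5]+np.pi/2)
    return A.apply([r0,11.5,h])+B.apply([0,0,a2])+C.apply([e,0,a3])+T.apply([0,0,L]),T
def ik(p,T,q0):
    r=least_squares(lambda q:np.r_[(fk(X,q)[0]-p)/300,(fk(X,q)[1].inv()*T).as_rotvec()],np.clip(q0,LO+.1,HI-.1),bounds=(LO,HI),xtol=1e-10,ftol=1e-12)
    return r.x,np.abs(r.fun).max()
def pose(psi,th,hinge,g=40):
    T=R.from_euler('xyz',[180,0,psi],degrees=True)*R.from_euler('y',th,degrees=True)
    return hinge-T.apply([-17,0,g-97]),T
E
python3 - <<'E'
from h import *
C=np.array([587,-217,0.])
for psi in [-60,-40,-20,-10,0,10,20,30,45]:
  for off in (65,):
    d=np.array([np.cos(np.radians(psi)),np.sin(np.radians(psi)),0]); hg=C-off*d+[0,0,140]
    for q0 in ([-20,10,105,0,65,90],):
      q=np.array(q0,float); q[5]=-20+90-psi if abs(-20+90-psi)<145 else 140; out=[]
      for th in range(0,86,5):
        p,T=pose(psi,th,hg); qn,e=ik(p,T,q); out.append((th,e,np.abs(qn-q).max())); 
        if e>1e-3: break
        q=qn
      print(psi,off,[(o[0],round(o[2])) for o in out][-4:],round(out[-1][1],3),q.round())
E
```

```text
-60 65 [(0, 16), (5, 5), (10, 5), (15, 5)] 0.011 [-15.  23. 103. -10.  47. 141.]
-40 65 [(15, 6), (20, 6), (25, 9), (30, 11)] 0.01 [-15.  18. 115. -24.  26. 135.]
-20 65 [(25, 7), (30, 8), (35, 8), (40, 143)] 0.008 [-22.  16. 123.  11.   6.  77.]
-10 65 [(70, 10), (75, 11), (80, 11), (85, 11)] 0.0 [-34.  41. 148. 156.  93. -94.]
0 65 [(70, 9), (75, 9), (80, 9), (85, 9)] 0.0 [-43.  40. 144. 137.  87. -92.]
10 65 [(70, 7), (75, 7), (80, 7), (85, 7)] 0.0 [-49.  39. 137. 120.  83. -87.]
20 65 [(70, 6), (75, 6), (80, 6), (85, 6)] 0.0 [-53.  40. 130. 106.  82. -80.]
30 65 [(70, 5), (75, 5), (80, 5), (85, 5)] 0.0 [-54.  41. 122.  94.  84. -73.]
45 65 [(70, 4), (75, 4), (80, 4), (85, 4)] 0.0 [-54.  44. 110.  80.  90. -64.]
```

```bash
python3 - <<'E'
from h import *
import pickle
f,s=pickle.load(open('scene0.pkl','rb'));c=cam(f)
print('basket base',onz(c,188,167,0).round(),onz(c,240,150,0).round(),'top',[onz(c,u,v,90).round() for u,v in((181,142),(239,122))])
print('tray base', [onz(c,u,v,40).round() for u,v in ((177,196),(226,169),(260,211),(214,234))])
C=np.array([587,-217,0.])
psi=20; d=np.array([np.cos(np.radians(psi)),np.sin(np.radians(psi)),0])
# transport pose: theta 0 at hinge height 150, from the stand
q=np.array([-1.,18,116,0,45,95])
for (xy,ps,z) in [((464,4),-6.5,40),((464,4),-6.5,160),((464,4),20,160)]:
    qn,e=ik(np.array([*xy,z]),R.from_euler('xyz',[180,0,ps],degrees=True),q); print(qn.round(),e,z); q=qn
hg=C-65*d+[0,0,150]
for th in range(0,81,10):
    p,T=pose(psi,th,hg-[0,0,15*(th>=60)]); q,e=ik(p,T,q); print(th,p.round(),T.as_euler('xyz',degrees=True).round(),q.round(),round(e,5))
E
```

```text
basket base [ 568. -453.    0.] [ 398. -441.    0.] top [array([ 575., -455.,   90.]), array([ 387., -452.,   90.])]
tray base [array([ 668., -301.,   40.]), array([ 504., -330.,   40.]), array([ 520., -124.,   40.]), array([ 656., -117.,   40.])]
[ -1.  20. 117.  -0.  43.  96.] 8.719230498305301e-09 40
[ -1.  11. 108.   0.  61.  96.] 4.536326731391425e-12 160
[ -1.  11. 108.  -0.  61.  69.] 2.7857314206443403e-10 160
0 [ 542. -233.   93.] [180.   0.  20.] [-24.  25.  97.   0.  57.  46.] 0.0
10 [ 551. -230.   97.] [180. -10.  20.] [-28.  23. 102.  10.  49.  36.] 0.0
20 [ 559. -227.  102.] [180. -20.  20.] [-32.  21. 107.  24.  42.  22.] 0.0
30 [ 567. -224.  109.] [180. -30.  20.] [-36.  20. 112.  42.  38.   3.] 0.0
40 [ 573. -222.  117.] [180. -40.  20.] [-40.  20. 116.  62.  39. -19.] 0.0
50 [ 577. -221.  126.] [180. -50.  20.] [-44.  22. 121.  80.  44. -39.] 0.0
60 [ 580. -219.  121.] [180. -60.  20.] [-48.  27. 125.  94.  53. -57.] 0.0
70 [ 582. -219.  131.] [180. -70.  20.] [-50.  31. 128. 101.  64. -68.] 0.0
80 [ 581. -219.  142.] [180. -80.  20.] [-52.  37. 130. 105.  76. -77.] 0.0
```

Emit:
send_rows(motion=[{"tx": 0,"ty": 0,"tz": 0,"rx": 0,"ry": -0.33,"rz": 0,"gripper": -1},{"tx": 0,"ty": 0,"tz": 0,"rx": 0,"ry": -0.33,"rz": 0,"gripper": -1},{"tx": 0,"ty": 0,"tz": 0,"rx": 0,"ry": -0.33,"rz": 0,"gripper": -1},{"tx": 0,"ty": 0,"tz": 0,"rx": 0,"ry": 0,"rz": 0,"gripper": -1},{"tx": 0,"ty": 0,"tz": 0,"rx": 0,"ry": 0,"rz": 0,"gripper": -1}])

```text
time_s: 11.05
ee_pos: [462.7, 3.7, 210.6]
ee_rot: [180.0, 0.1, -6.6]
force: [-0.6, -0.0, 0.0]
gripper_width: 91.4
gripper_force: 0.0
```

```bash
python3 - <<'E'
from h import *
s=log();f,s=grab('wrist','w3.png');c=cam(f,s)
plan([467.3,3.4,160],-6.55)
a=np.radians(180-6.55)
for x in(-16,16):
  for y in(-29,29):
    print(x,y,proj(c,np.array([465.4,3.5,100])+[x*np.cos(a)-y*np.sin(a),x*np.sin(a)+y*np.cos(a),0]).round())
E
```

```text
11.05 q [ -1.    8.4 103.6  -0.   68.1  95.7] p [462.7   3.7 210.6] r [ 1.8e+02  1.0e-01 -6.6e+00] F [-0.6 -0.   0. ] w 91.4 0.0
shift units [ 0.0098 -0.0004  0.102 ] turn units [ 0.     0.002 -0.002]
-16 -29 [[247. 182.]]
-16 29 [[324. 182.]]
16 -29 [[248. 223.]]
16 29 [[323. 223.]]
```

View pics/w3.png

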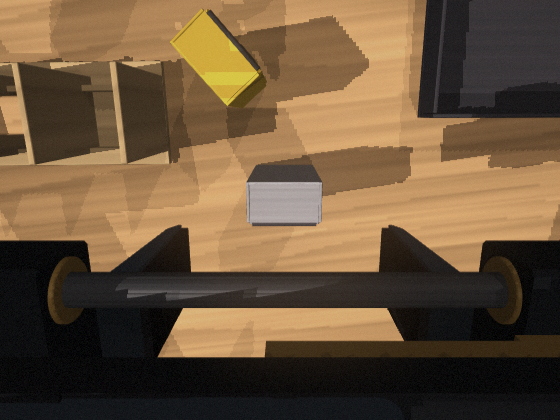

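The tin top is at u 247–322, v 182–224, within about 1 px of prediction. I'll descend and grip the narrow sides.

Emit:
send_rows(grip_force=45, motion=[{"tx": 0.01,"ty": 0,"tz": 0.06,"rx": 0,"ry": 0,"rz": 0,"gripper": -1},{"tx": 0,"ty": 0,"tz": 0.06,"rx": 0,"ry": 0,"rz": 0,"gripper": -1},{"tx": 0,"ty": 0,"tz": 0.06,"rx": 0,"ry": 0,"rz": 0,"gripper": -1},{"tx": 0,"ty": 0,"tz": 0.06,"rx": 0,"ry": 0,"rz": 0,"gripper": -1},{"tx": 0,"ty": 0,"tz": 0.06,"rx": 0,"ry": 0,"rz": 0,"gripper": -1},{"tx": 0,"ty": 0,"tz": 0.04,"rx": 0,"ry": 0,"rz": 0,"gripper": -1},{"tx": 0,"ty": 0,"tz": 0,"rx": 0,"ry": 0,"rz": 0,"gripper": 1},{"tx": 0,"ty": 0,"tz": 0,"rx": 0,"ry": 0,"rz": 0,"gripper": 1},{"tx": 0,"ty": 0,"tz": 0,"rx": 0,"ry": 0,"rz": 0,"gripper": 1},{"tx": 0,"ty": 0,"tz": 0,"rx": 0,"ry": 0,"rz": 0,"gripper": 1},{"tx": 0,"ty": 0,"tz": 0,"rx": 0,"ry": 0,"rz": 0,"gripper": 1},{"tx": 0,"ty": 0,"tz": 0,"rx": 0,"ry": 0,"rz": 0,"gripper": 1}])

```text
time_s: 12.6
ee_pos: [469.7, 3.1, 42.9]
ee_rot: [-180.0, -0.1, -6.6]
force: [0.1, 0.1, 7.0]
gripper_width: 57.8
gripper_force: 45.0
```

```bash
python3 -c "
from h import *
log()"
```

```text
12.6 q [ -1.   19.7 116.6   0.   43.6  95.6] p [469.7   3.1  42.9] r [-1.8e+02 -1.0e-01 -6.6e+00] F [0.1 0.1 7. ] w 57.8 45.0
```

Emit:
send_rows(motion=[{"tx": 0,"ty": 0,"tz": -0.03,"rx": 0,"ry": 0,"rz": 0,"gripper": 1},{"tx": 0,"ty": 0,"tz": -0.055,"rx": 0,"ry": 0,"rz": 0,"gripper": 1},{"tx": 0,"ty": 0,"tz": -0.05,"rx": 0,"ry": 0,"rz": 0,"gripper": 1},{"tx": 0.011,"ty": 0.03,"tz": 0,"rx": 0,"ry": 0,"rz": 0,"gripper": 1},{"tx": 0.026,"ty": 0.06,"tz": 0,"rx": 0,"ry": 0,"rz": 0,"gripper": 1},{"tx": 0.03,"ty": 0.068,"tz": 0,"rx": 0,"ry": 0,"rz": 0,"gripper": 1},{"tx": 0.03,"ty": 0.068,"tz": 0,"rx": 0,"ry": 0,"rz": 0,"gripper": 1},{"tx": 0.03,"ty": 0.068,"tz": 0,"rx": 0,"ry": 0,"rz": 0,"gripper": 1},{"tx": 0.03,"ty": 0.068,"tz": 0,"rx": 0,"ry": 0,"rz": 0,"gripper": 1},{"tx": 0.025,"ty": 0.055,"tz": 0,"rx": 0,"ry": 0,"rz": 0,"gripper": 1},{"tx": 0.015,"ty": 0.035,"tz": 0,"rx": 0,"ry": 0,"rz": 0,"gripper": 1},{"tx": 0,"ty": 0,"tz": 0,"rx": 0,"ry": 0,"rz": 0,"gripper": 1}])

```text
time_s: 14.1
ee_pos: [540.4, -233.8, 108.2]
ee_rot: [-180.0, 0.1, -6.7]
force: [0.4, 0.1, -2.1]
gripper_width: 58.1
gripper_force: 45.0
```

Emit:
send_rows(motion=[{"tx": 0,"ty": 0,"tz": 0,"rx": 0,"ry": 0,"rz": -0.15,"gripper": 1},{"tx": 0,"ty": 0,"tz": 0,"rx": 0,"ry": 0,"rz": -0.2,"gripper": 1},{"tx": 0,"ty": 0,"tz": 0,"rx": 0,"ry": 0,"rz": -0.2,"gripper": 1},{"tx": 0,"ty": 0,"tz": 0,"rx": 0,"ry": 0,"rz": -0.2,"gripper": 1},{"tx": 0,"ty": 0,"tz": 0,"rx": 0,"ry": 0,"rz": -0.135,"gripper": 1},{"tx": 0,"ty": 0,"tz": 0,"rx": 0,"ry": 0,"rz": 0,"gripper": 1},{"tx": 0,"ty": 0,"tz": 0,"rx": 0,"ry": 0,"rz": 0,"gripper": 1}])

```text
time_s: 14.98
ee_pos: [540.5, -232.0, 109.3]
ee_rot: [-180.0, 0.0, 19.9]
force: [-0.6, 0.2, -2.8]
gripper_width: 57.7
gripper_force: 45.0
```

```bash
python3 - <<'E'
from h import *
s=log()
C=np.array([587,-217,0.]);psi=20;d=np.array([np.cos(np.radians(psi)),np.sin(np.radians(psi)),0])
hg0=C-65*d
T0=R.from_euler('xyz',s['ee_rot'],degrees=True);p0=s['ee_pos'];q=s['qpos']
for th,hz in zip([0,6,12,18,24,30,36,42,48,54,60,66,72,78,84],[150]*10+[146,142,138,134,130]):
    p,T=pose(psi,th,hg0+[0,0,hz],43)
    q2,e=ik(p,T,q)
    print(th,'sh',(T0.inv().apply(p-p0)/500).round(4),'rot',((T0.inv()*T).as_rotvec(degrees=True)/30).round(3),'dq',np.abs(q2-q).max().round(1),round(e,5)); T0,p0,q=T,p,q2
E
```

```text
14.975 q [-24.4  24.2  96.5   0.   59.3  45.7] p [ 540.5 -232.   109.3] r [-180.     0.    19.9] F [-0.6  0.2 -2.8] w 57.7 45.0
0 sh [0.0016 0.0035 0.0265] rot [-0.001  0.001 -0.003] dq 1.6 0.0
6 sh [ 0.0111 -0.     -0.0041] rot [-0.   0.2  0. ] dq 5.5 0.0
12 sh [ 0.0111 -0.     -0.0041] rot [ 0.   0.2 -0. ] dq 6.7 0.0
18 sh [ 0.0111  0.     -0.0041] rot [0.  0.2 0. ] dq 8.4 0.0
24 sh [ 0.0111 -0.     -0.0041] rot [-0.   0.2  0. ] dq 10.3 0.0
30 sh [ 0.0111  0.     -0.0041] rot [ 0.   0.2 -0. ] dq 12.0 0.0
36 sh [ 0.0111  0.     -0.0041] rot [-0.   0.2  0. ] dq 13.0 0.0
42 sh [ 0.0111 -0.     -0.0041] rot [0.  0.2 0. ] dq 12.9 0.0
48 sh [ 0.0111  0.     -0.0041] rot [0.  0.2 0. ] dq 11.8 0.0
54 sh [ 0.0111 -0.     -0.0041] rot [-0.   0.2  0. ] dq 10.3 0.0
60 sh [0.0046 0.     0.0006] rot [0.  0.2 0. ] dq 9.5 0.0
66 sh [ 0.0042 -0.     -0.0001] rot [0.  0.2 0. ] dq 8.1 0.0
72 sh [ 0.0038  0.     -0.0009] rot [-0.   0.2  0. ] dq 6.9 0.0
78 sh [ 0.0035 -0.     -0.0017] rot [ 0.   0.2 -0. ] dq 7.2 0.0
84 sh [ 0.0033  0.     -0.0025] rot [0.  0.2 0. ] dq 7.4 0.0
```

Emit:
send_rows(motion=[{"tx": 0.0016,"ty": 0.0035,"tz": 0.026,"rx": 0,"ry": 0,"rz": 0,"gripper": 1},{"tx": 0.011,"ty": 0,"tz": -0.0041,"rx": 0,"ry": 0.2,"rz": 0,"gripper": 1},{"tx": 0.011,"ty": 0,"tz": -0.0041,"rx": 0,"ry": 0.2,"rz": 0,"gripper": 1},{"tx": 0.011,"ty": 0,"tz": -0.0041,"rx": 0,"ry": 0.2,"rz": 0,"gripper": 1},{"tx": 0.011,"ty": 0,"tz": -0.0041,"rx": 0,"ry": 0.2,"rz": 0,"gripper": 1},{"tx": 0.011,"ty": 0,"tz": -0.0041,"rx": 0,"ry": 0.2,"rz": 0,"gripper": 1},{"tx": 0.011,"ty": 0,"tz": -0.0041,"rx": 0,"ry": 0.2,"rz": 0,"gripper": 1},{"tx": 0.011,"ty": 0,"tz": -0.0041,"rx": 0,"ry": 0.2,"rz": 0,"gripper": 1},{"tx": 0.011,"ty": 0,"tz": -0.0041,"rx": 0,"ry": 0.2,"rz": 0,"gripper": 1},{"tx": 0.011,"ty": 0,"tz": -0.0041,"rx": 0,"ry": 0.2,"rz": 0,"gripper": 1},{"tx": 0,"ty": 0,"tz": 0,"rx": 0,"ry": 0,"rz": 0,"gripper": 1},{"tx": 0,"ty": 0,"tz": 0,"rx": 0,"ry": 0,"rz": 0,"gripper": 1}])

```text
time_s: 16.48
ee_pos: [576.5, -222.0, 131.8]
ee_rot: [180.0, -53.9, 19.9]
force: [0.2, -0.1, -1.4]
gripper_width: 57.8
gripper_force: 45.0
```

Emit:
send_rows(motion=[{"tx": 0.0046,"ty": 0,"tz": 0.0006,"rx": 0,"ry": 0.2,"rz": 0,"gripper": 1},{"tx": 0.0042,"ty": 0,"tz": 0,"rx": 0,"ry": 0.2,"rz": 0,"gripper": 1},{"tx": 0.0038,"ty": 0,"tz": -0.001,"rx": 0,"ry": 0.2,"rz": 0,"gripper": 1},{"tx": 0.0035,"ty": 0,"tz": -0.0017,"rx": 0,"ry": 0.2,"rz": 0,"gripper": 1},{"tx": 0.0033,"ty": 0,"tz": -0.0025,"rx": 0,"ry": 0.2,"rz": 0,"gripper": 1},{"tx": 0,"ty": 0,"tz": 0,"rx": 0,"ry": 0,"rz": 0,"gripper": 1},{"tx": 0,"ty": 0,"tz": 0,"rx": 0,"ry": 0,"rz": 0,"gripper": 1},{"tx": 0,"ty": 0,"tz": 0,"rx": 0,"ry": 0,"rz": 0,"gripper": 1},{"tx": 0,"ty": 0,"tz": 0,"rx": 0,"ry": 0,"rz": 0,"gripper": 1}])

```text
time_s: 17.6
ee_pos: [578.3, -220.9, 142.3]
ee_rot: [178.9, -84.0, 21.0]
force: [0.4, -0.8, -1.6]
gripper_width: 58.0
gripper_force: 45.0
```

```bash
python3 -c "
from h import *
log();f,s=grab('side','s3.png');grab('scene','sc3.png')
a=cv2.resize(cv2.imread('pics/s3.png')[180:400,200:420],None,fx=1.8,fy=1.8);b=cv2.resize(cv2.imread('pics/sc3.png')[100:320,140:360],None,fx=1.8,fy=1.8)
cv2.imwrite('pics/m3.png',np.hstack([a,b]))"
```

```text
17.6 q [-53.2  40.1 130.2 105.6  81.3 -80.8] p [ 578.3 -220.9  142.3] r [178.9 -84.   21. ] F [ 0.4 -0.8 -1.6] w 58.0 45.0
```

View pics/m3.png

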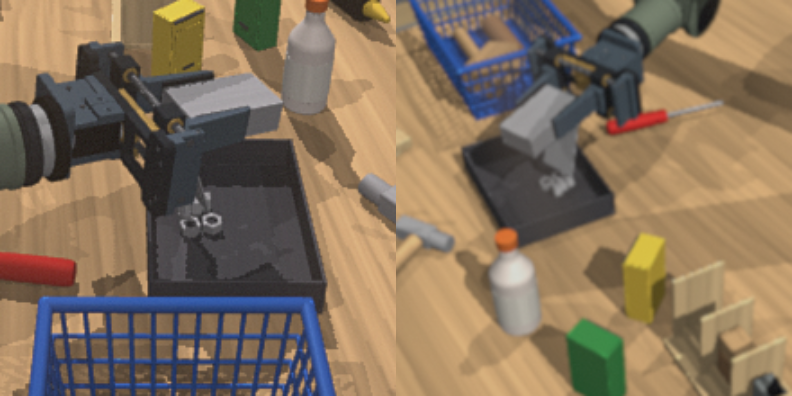

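All five nuts are in the tray, and the tool force fits an empty tin (about 1.6 N). I'll raise it, turn it back, and return.

Emit:
send_rows(motion=[{"tx": 0.03,"ty": 0,"tz": 0,"rx": 0,"ry": 0,"rz": 0,"gripper": 1},{"tx": 0.05,"ty": 0,"tz": 0,"rx": 0,"ry": 0,"rz": 0,"gripper": 1},{"tx": 0.04,"ty": 0,"tz": 0,"rx": 0,"ry": 0,"rz": 0,"gripper": 1},{"tx": 0,"ty": 0,"tz": 0,"rx": 0,"ry": -0.2,"rz": 0,"gripper": 1},{"tx": 0,"ty": 0,"tz": 0,"rx": 0,"ry": -0.2,"rz": 0,"gripper": 1},{"tx": 0,"ty": 0,"tz": 0,"rx": 0,"ry": -0.2,"rz": 0,"gripper": 1},{"tx": 0,"ty": 0,"tz": 0,"rx": 0,"ry": -0.2,"rz": 0,"gripper": 1},{"tx": 0,"ty": 0,"tz": 0,"rx": 0,"ry": -0.2,"rz": 0,"gripper": 1},{"tx": 0,"ty": 0,"tz": 0,"rx": 0,"ry": -0.2,"rz": 0,"gripper": 1},{"tx": 0,"ty": 0,"tz": 0,"rx": 0,"ry": -0.2,"rz": 0,"gripper": 1},{"tx": 0,"ty": 0,"tz": 0,"rx": 0,"ry": -0.2,"rz": 0,"gripper": 1},{"tx": 0,"ty": 0,"tz": 0,"rx": 0,"ry": -0.2,"rz": 0,"gripper": 1}])

```text
time_s: 19.2
ee_pos: [582.9, -218.3, 201.1]
ee_rot: [-179.9, -29.7, 19.9]
force: [-0.1, 0.9, -1.6]
gripper_width: 58.0
gripper_force: 45.0
```

Emit:
send_rows(motion=[{"tx": 0,"ty": 0,"tz": 0,"rx": 0,"ry": -0.2,"rz": 0,"gripper": 1},{"tx": 0,"ty": 0,"tz": 0,"rx": 0,"ry": -0.2,"rz": 0,"gripper": 1},{"tx": 0,"ty": 0,"tz": 0,"rx": 0,"ry": -0.2,"rz": 0,"gripper": 1},{"tx": 0,"ty": 0,"tz": 0,"rx": 0,"ry": -0.2,"rz": 0,"gripper": 1},{"tx": 0,"ty": 0,"tz": 0,"rx": 0,"ry": -0.2,"rz": 0,"gripper": 1},{"tx": 0,"ty": 0,"tz": 0,"rx": 0,"ry": 0,"rz": 0.2,"gripper": 1},{"tx": 0,"ty": 0,"tz": 0,"rx": 0,"ry": 0,"rz": 0.25,"gripper": 1},{"tx": 0,"ty": 0,"tz": 0,"rx": 0,"ry": 0,"rz": 0.25,"gripper": 1},{"tx": 0,"ty": 0,"tz": 0,"rx": 0,"ry": 0,"rz": 0.185,"gripper": 1},{"tx": 0,"ty": 0,"tz": 0,"rx": 0,"ry": 0,"rz": 0,"gripper": 1},{"tx": 0,"ty": 0,"tz": 0,"rx": 0,"ry": 0,"rz": 0,"gripper": 1}])

```text
time_s: 20.58
ee_pos: [583.5, -218.8, 200.9]
ee_rot: [-180.0, 0.0, -6.6]
force: [0.1, 0.3, -2.2]
gripper_width: 57.7
gripper_force: 45.0
```

```bash
python3 -c "
from h import *
log();plan([468,3,60],-6.55)"
```

```text
20.575 q [-21.6  23.2  84.1   0.   72.8  74.9] p [ 583.5 -218.8  200.9] r [-180.     0.    -6.6] F [ 0.1  0.3 -2.2] w 57.7 45.0
shift units [-0.28   -0.4141  0.2822] turn units [-0.001  0.002 -0.   ]
```

Emit:
send_rows(motion=[{"tx": -0.035,"ty": -0.0518,"tz": 0,"rx": 0,"ry": 0,"rz": 0,"gripper": 1},{"tx": -0.035,"ty": -0.0518,"tz": 0,"rx": 0,"ry": 0,"rz": 0,"gripper": 1},{"tx": -0.035,"ty": -0.0518,"tz": 0,"rx": 0,"ry": 0,"rz": 0,"gripper": 1},{"tx": -0.035,"ty": -0.0518,"tz": 0,"rx": 0,"ry": 0,"rz": 0,"gripper": 1},{"tx": -0.035,"ty": -0.0518,"tz": 0,"rx": 0,"ry": 0,"rz": 0,"gripper": 1},{"tx": -0.035,"ty": -0.0518,"tz": 0,"rx": 0,"ry": 0,"rz": 0,"gripper": 1},{"tx": -0.035,"ty": -0.0518,"tz": 0,"rx": 0,"ry": 0,"rz": 0,"gripper": 1},{"tx": -0.035,"ty": -0.0518,"tz": 0,"rx": 0,"ry": 0,"rz": 0,"gripper": 1},{"tx": 0,"ty": 0,"tz": 0.06,"rx": 0,"ry": 0,"rz": 0,"gripper": 1},{"tx": 0,"ty": 0,"tz": 0.06,"rx": 0,"ry": 0,"rz": 0,"gripper": 1},{"tx": 0,"ty": 0,"tz": 0.06,"rx": 0,"ry": 0,"rz": 0,"gripper": 1},{"tx": 0,"ty": 0,"tz": 0.05,"rx": 0,"ry": 0,"rz": 0,"gripper": 1}])

```text
time_s: 22.08
ee_pos: [468.4, 3.0, 85.1]
ee_rot: [-180.0, 0.0, -6.6]
force: [-0.2, -0.4, -0.8]
gripper_width: 57.8
gripper_force: 45.0
```

Emit:
send_rows(motion=[{"tx": 0,"ty": 0,"tz": 0.03,"rx": 0,"ry": 0,"rz": 0,"gripper": 1},{"tx": 0,"ty": 0,"tz": 0.02,"rx": 0,"ry": 0,"rz": 0,"gripper": 1},{"tx": 0,"ty": 0,"tz": 0.014,"rx": 0,"ry": 0,"rz": 0,"gripper": 1},{"tx": 0,"ty": 0,"tz": 0.008,"rx": 0,"ry": 0,"rz": 0,"gripper": 1},{"tx": 0,"ty": 0,"tz": 0,"rx": 0,"ry": 0,"rz": 0,"gripper": 1},{"tx": 0,"ty": 0,"tz": 0,"rx": 0,"ry": 0,"rz": 0,"gripper": 1},{"tx": 0,"ty": 0,"tz": 0,"rx": 0,"ry": 0,"rz": 0,"gripper": 1}])

```text
time_s: 22.95
ee_pos: [469.1, 3.0, 50.3]
ee_rot: [-180.0, -0.0, -6.6]
force: [0.3, 0.7, -1.3]
gripper_width: 57.6
gripper_force: 45.0
```

```bash
python3 -c "
from h import *
log();grab('side','s4.png')
cv2.imwrite('pics/s4c.png',cv2.resize(cv2.imread('pics/s4.png')[170:350,200:400],None,fx=3.2,fy=3.2,interpolation=2))"
```

```text
22.95 q [ -1.   19.  116.2   0.   44.7  95.6] p [469.1   3.   50.3] r [-180.    -0.    -6.6] F [ 0.3  0.7 -1.3] w 57.6 45.0
```

View pics/s4c.png

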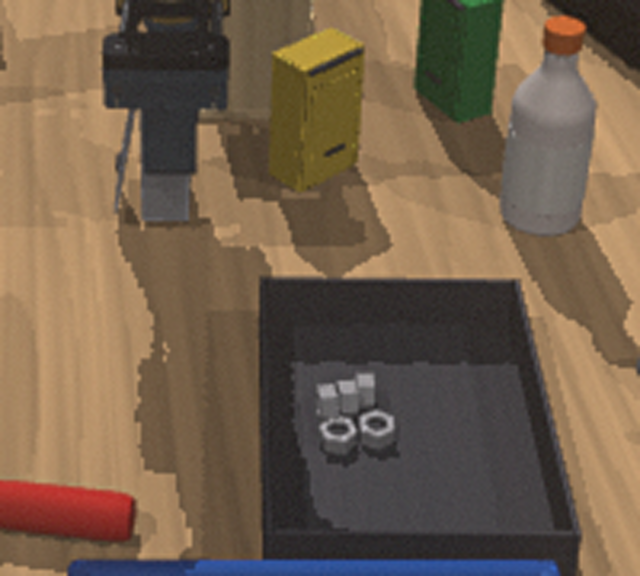

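Five nuts are visible in the tray (three on edge at about (345,390), two flat at (360,430)). The tin is held upright just above the bench with its lid slightly ajar. I'll lower it slowly.

Emit:
send_rows(motion=[{"tx": 0,"ty": 0,"tz": 0.006,"rx": 0,"ry": 0,"rz": 0,"gripper": 1},{"tx": 0,"ty": 0,"tz": 0.004,"rx": 0,"ry": 0,"rz": 0,"gripper": 1},{"tx": 0,"ty": 0,"tz": 0.002,"rx": 0,"ry": 0,"rz": 0,"gripper": 1},{"tx": 0,"ty": 0,"tz": 0.001,"rx": 0,"ry": 0,"rz": 0,"gripper": 1},{"tx": 0,"ty": 0,"tz": 0,"rx": 0,"ry": 0,"rz": 0,"gripper": 1},{"tx": 0,"ty": 0,"tz": 0,"rx": 0,"ry": 0,"rz": 0,"gripper": 1}])

```text
time_s: 23.75
ee_pos: [468.9, 3.0, 43.5]
ee_rot: [-180.0, -0.0, -6.6]
force: [-0.4, 0.1, -1.8]
gripper_width: 57.8
gripper_force: 45.0
```

Emit:
send_rows(motion=[{"tx": 0,"ty": 0,"tz": 0.001,"rx": 0,"ry": 0,"rz": 0,"gripper": 1},{"tx": 0,"ty": 0,"tz": 0.001,"rx": 0,"ry": 0,"rz": 0,"gripper": 1},{"tx": 0,"ty": 0,"tz": 0,"rx": 0,"ry": 0,"rz": 0,"gripper": 1},{"tx": 0,"ty": 0,"tz": 0,"rx": 0,"ry": 0,"rz": 0,"gripper": 1}])

```text
time_s: 24.25
ee_pos: [468.9, 3.0, 42.9]
ee_rot: [-180.0, -0.0, -6.6]
force: [-1.8, 0.1, 5.5]
gripper_width: 58.3
gripper_force: 45.0
```

Contact is made. I'll release and withdraw straight up.

Emit:
send_rows(motion=[{"tx": 0,"ty": 0,"tz": 0,"rx": 0,"ry": 0,"rz": 0,"gripper": -1},{"tx": 0,"ty": 0,"tz": 0,"rx": 0,"ry": 0,"rz": 0,"gripper": -1},{"tx": 0,"ty": 0,"tz": 0,"rx": 0,"ry": 0,"rz": 0,"gripper": -1},{"tx": 0,"ty": 0,"tz": 0,"rx": 0,"ry": 0,"rz": 0,"gripper": -1},{"tx": 0,"ty": 0,"tz": 0,"rx": 0,"ry": 0,"rz": 0,"gripper": -1},{"tx": 0,"ty": 0,"tz": -0.04,"rx": 0,"ry": 0,"rz": 0,"gripper": -1},{"tx": 0,"ty": 0,"tz": -0.06,"rx": 0,"ry": 0,"rz": 0,"gripper": -1},{"tx": 0,"ty": 0,"tz": -0.08,"rx": 0,"ry": 0,"rz": 0,"gripper": -1},{"tx": 0,"ty": 0,"tz": -0.08,"rx": 0,"ry": 0,"rz": 0,"gripper": -1},{"tx": 0,"ty": 0,"tz": -0.08,"rx": 0,"ry": 0,"rz": 0,"gripper": -1},{"tx": 0,"ty": 0,"tz": 0,"rx": 0,"ry": 0,"rz": 0,"gripper": -1},{"tx": 0,"ty": 0,"tz": 0,"rx": 0,"ry": 0,"rz": 0,"gripper": -1}])

```text
time_s: 25.75
ee_pos: [468.2, 3.0, 211.8]
ee_rot: [180.0, 0.1, -6.6]
force: [-0.1, -0.4, 0.1]
gripper_width: 91.2
gripper_force: 0.0
```

```bash
python3 -c "
from h import *
log();grab('side','s5.png')
cv2.imwrite('pics/s5c.png',cv2.resize(cv2.imread('pics/s5.png')[130:350,90:390],None,fx=2.4,fy=2.4,interpolation=2))"
```

```text
25.75 q [ -1.    8.8 102.9   0.   68.4  95.6] p [468.2   3.  211.8] r [ 1.8e+02  1.0e-01 -6.6e+00] F [-0.1 -0.4  0.1] w 91.2 0.0
```

View pics/s5c.png

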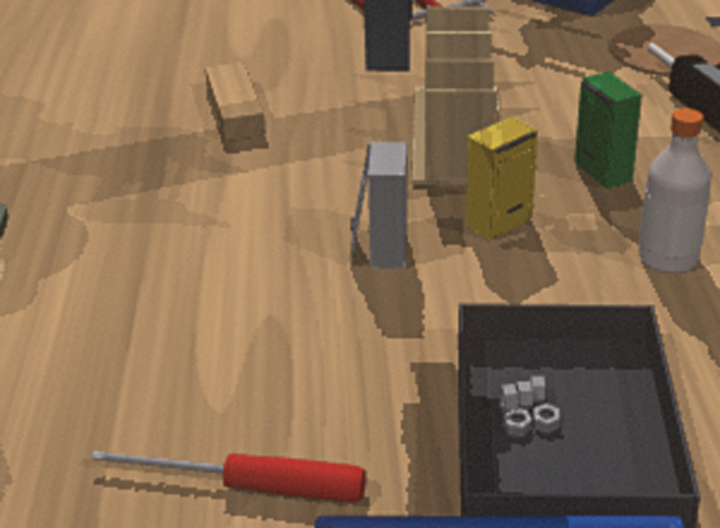

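The tin stands upright at crop (388,205) with its lid ajar, the five nuts are in the tray, and the gripper is clear.

```bash
python3 -c "
from workcell import env
print(env.job_done())"
```

```text
the job is handed in; nothing more can be done
None
```

I handed the job in at about 26 s: the last picture shows all five nuts in the tray, the empty tin upright and let go on the bench with its lid slightly ajar, and the visible bystanders unmoved; the hand-in call gave no verdict.

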